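# Gauge a carton and show its end to the inspection camera

### The job

Check the carton lying in the height gauge: press the gauge's black knob fully down, so that the sprung foot rests on the carton, keep it down for about a second and let it come up again. Then take the carton out and hold it in the air before the inspection camera, its free end (the one away from the gauge's column) squarely facing the lens on the line of sight, 80 mm from the glass, carton top side up and tilted to match the camera. Finish while holding it there, still, with nothing but the gripper touching it; leave everything else standing where it is.

Things in the scene. Friction and masses are not known exactly. Their poses are not given: they have to be found in the camera images.
- carton: The carton to check: closed cream folding carton, rigid, 160 (x) x 40 (y) x 40 (z) mm, about 120 g, lying level in the gauge. Origin at the centre of its underside. Its -x end is the free end, to be shown: it points away from the gauge's column and has a dark panel on the top beside it. The part near its +x end lies under the foot.
- carton_face (a point): Centre of the carton's end face to show, at (-80, 0, 20) mm in the carton's frame. It lies at the free end, away from the gauge's column.
- carton_back (a point): Centre of the carton's other end face, at (80, 0, 20) mm in the carton's frame.
- gauge: Height gauge, fixed. Origin on the table, x along the carton to the column (x 101 to 135 mm). Base plate 15 mm thick, x -120 to 140, y +-70. The carton lies centred on two pads 30 mm wide, underside 25 mm above the table, beside low lips (x 30 to 80, y +-23 to +-29 mm, top 33 mm above the table); its free half is clear. An arm at x 37 to 135, 36 mm wide, z 122 to 150 mm, guides the spindle.
- gauge_spindle (a joint): How far the gauge's spindle is pressed down, m: 0 up (at rest), 0.045 fully down on its stop. A spring returns it up; pressing it fully down takes about 8 N at the end, including the foot.
- knob_top (a point): Centre of the flat top of the spindle's round black knob (32 mm across), 215 mm above the table when up and 170 mm when fully down; it is pressed straight down from above and stands higher than the rest of the gauge.
- gauge_foot (a joint): The gauge's reading: how far the sprung foot has slid up into the spindle, m, 0 when free, at most 0.020. With the spindle fully down it reads the height of the carton less 30 mm: about 0.010.
- foot_face (a point): Centre of the underside of the round foot (20 mm across), at x = 55, y = 0 mm in the gauge's frame; 100 mm above the table when up, which is 35 mm above the carton: so the carton cannot be lifted straight out, but is raised a little (10 to 25 mm) and drawn out endwise to the gauge's -x.
- camera_head: Inspection camera, fixed. Origin at the centre of the lens glass, 250 mm above the table. It looks along its own -x axis, 20 degrees below level; y is level, z up (leaning 20 degrees). Black lens 38 mm across; white ring light 68 mm across, 8 mm behind the glass; grey housing 46 x 46 mm reaching 120 mm behind the glass.
- view_point (a point): The point where the carton's end face belongs: on the camera's line of sight, 80 mm in front of the lens glass (about 223 mm above the table).
- camera_stand: Foot of the camera's stand, fixed: origin on the table, z up, x level. Base plate 130 x 110 x 12 mm from x = -25 to 105; steel post 26 mm thick at x = 75 mm, 297 mm tall; the lens glass is over x = -10, y = 0 mm and the camera looks to this frame's -x.
- setting_block: Bystander: steel setting block 25 x 25 x 40 mm, standing on the gauge's base plate beside the lips; origin at the centre of its underside.
- spare_carton: Bystander: a like carton lying on the table outside the gauge; origin at the centre of its underside.
- bottle_0: Bystander: dropper bottle, dark glass, diameter 35 mm, 103 mm tall, standing; origin at the centre of its underside.
- bottle_1: Bystander: dropper bottle, dark glass, diameter 35 mm, 103 mm tall, standing; origin at the centre of its underside.
- bottle_2: Bystander: dropper bottle, dark glass, diameter 35 mm, 103 mm tall, standing; origin at the centre of its underside.
- bottle_3: Bystander: dropper bottle, dark glass, diameter 35 mm, 103 mm tall, standing; origin at the centre of its underside.
Things that resemble listed ones, but are neither listed nor needed, are in the scene too. What is shaped like the carton but turquoise is not meant.

How it is judged:
By the outcome, as a careful person would: the job done as asked, in the order asked, and still so for the second after the job is handed in, while the arm keeps its last pose, push and grip.
It also fails if it takes over 51 s, if anything falls off the work surface, if the arm or the gripper's body presses on something with over 40 N, if the wrist force passes 120 N, or if a joint passes its speed limit or range.

### The arm

A 6-joint arm with a two-finger parallel gripper is mounted at the origin on the work surface. World frame = base frame: x ahead of the robot, y to its left, z up, the work surface at z = 0. Lengths are in mm, angles in rad, forces in N, time in s.
With the tool pointing down it reaches from about 300 to 775 mm from the base axis. Payload 14.6 kg.
Tool frame: the origin (TCP) lies at the very end of the fingers, on their centre line; the grasp point (between the pads) lies 19 mm behind it; y points along the fingers, z is the direction in which the jaws open and shut, and the axes are right-handed (so a half turn about y gives the same grasp; the last joint's range is limited). The gripper opens to 94 mm and grips with 3 to 60 N. Pads are 16 mm wide; open, the fingers measure 119 mm over their backs; the gripper's body (75 mm by 177 mm) begins 78 mm behind the grasp point.
Start: joints at [-0.067, 0.3, 1.521, -0, 1.321, -0.067], TCP at [549.99, -0.002, 173.146] pointing down, gripper open.
Joint ranges: [-3.03, 3.03], [-0.79, 2.21], [0.23, 2.52], [-1.04, 4.18], [0, 3.07], [-2.55, 2.55]. Speed limits (rad/s): [2.22, 2.22, 2.57, 3.14, 3.14, 3.14].

### API

Orientations are given as [roll, pitch, yaw] about the fixed x, y, z axes, in that order (R = Rz(yaw) Ry(pitch) Rx(roll)).
In Python, from cell import monitor, optics, manip gives the robot as it stands.
- The arm moves only by the shell command python3 -m creep 'ROWS' [FORCE]. ROWS is JSON, a list of rows, each an object of numbers: "tx", "ty", "tz": the shift along the tool's x, y, z scaled (see below); "turn": the turn about the tool's y scaled (see below); "fingers": the finger opening in mm, from 0 to 94. In form: [{"tx": .., "ty": .., "tz": .., "turn": .., "fingers": ..}, ...]. A call has 1 to 20 rows; each row is the pose to reach, as a shift and turn from the pose measured when the call began, along the tool's axes at that moment, turning the shorter way round; what a row does not reach only later rows make up. The controller multiplies each number of a shift by 200 mm and each number of a turn by pi rad. A row lasts 1/10 s, in which the tool goes at most 50 mm and 8.59 degrees, less where a joint would pass 70% of its speed; a pose out of reach is approached as far as the arm can. A call with a number of a shift or a turn outside -1 to 1 is refused whole. A call with a gripper value outside its range is refused whole. The fingers move at their own pace and stop on an object; FORCE is the grip in N (left out, the last holds). Time passes only in rows, so rows that repeat a pose let the fingers close. It gives the time, the measured TCP pose, the force and the opening at its end, in the units of the state.
- monitor.read_state(): the state, without advancing time (a new reading comes with each control period).
- optics.camera(name): name is "scene" or "side" or "wrist"; returns a dict with "frame" (384x512x3 uint8, red, green, blue), "range_z" (384x512 float32, mm along the optical axis (not along the pixel's ray), 0 where there is no reading), "fx", "fy", "cx", "cy" (pixels), "R" (3x3) and "t" (3): a world point X has camera coordinates R X + t; the wrist camera has in their place "mount" (4x4, takes a point from camera to tool coordinates, whose origin is the TCP and whose axes are the tool frame's). Camera axes: x right, y down, z forward; pixel columns grow to the right and rows downward; lengths in mm; the calibration is good to about 2 mm. A picture is of the moment at which its call begins: read the wrist's pose just before it.
- manip.sign_off(): hands the job in, once; it reports no verdict.
The state is a dict: "clock": time; "joints": joint angles; "qd": joint speeds; "effort": joint torques, N m; "eef_pos": TCP position; "eef_rot": TCP orientation; "wrist_force": force on the tool from outside, world axes, zero at the start; "moment": the same for the moment, N m; "finger_gap": finger opening in mm.
Only numpy, scipy, OpenCV 4.12 (cv2) and the standard library are available. Lean on these libraries where they do the work, as an engineer would, in place of code of your own. Each camera call takes 0.05 s, during which the arm holds its last target.

## Working session

There is one attempt and no reset: what is moved stays moved. The work goes in short steps, Python scripts to look and compute and a shell command to move; the robot and the scene stay as the last step left them, time stands still between calls to the robot, and variables do not carry over. Pictures are saved under pics/ and viewed, and the job is handed in when it is done.

```bash
ls; mkdir -p pics; cat > look.py <<'E'
import sys,cv2
from cell import monitor,optics
import numpy as np,pickle
def snap(n,tag):
    s=monitor.read_state(); c=optics.camera(n); c['state']=s
    pickle.dump(c,open(f'{tag}.pkl','wb')); cv2.imwrite(f'pics/{tag}.png',c['frame'][:,:,::-1]); return c
E
python3 - <<'E'
from look import *
for n in('scene','side','wrist'):
    c=snap(n,n+'0'); print(n,c['fx'],c['cx'],c['cy'],c.get('R'),c.get('t'),c.get('mount'))
print(monitor.read_state())
E
```

```text
pics
scene 402.68490922512194 257.3599760858326 181.59286875843 [[ 3.47431219e-01  9.37705444e-01 -2.19337088e-04]
 [ 6.02996099e-01 -2.23596474e-01 -7.65767799e-01]
 [-7.18113677e-01  2.65919380e-01 -6.43117120e-01]] [-190.97662611 -174.42971577 1410.79976333] None
side 437.20589369150645 257.4545403605305 187.73375163973068 [[-0.98244389 -0.18648248  0.005318  ]
 [-0.13331318  0.68182086 -0.71926901]
 [ 0.13050515 -0.7073504  -0.69471132]] [ 486.53043227  188.99742765 1073.07279203] None
wrist 308.7095047883914 255.19360051218243 188.28654347537747 None None [[ 2.30196882e-05  9.63812826e-01  2.66579888e-01 -7.72129397e+01]
 [-2.91003320e-04 -2.66579870e-01  9.63812787e-01 -2.10062510e+02]
 [ 9.99999957e-01 -9.97623023e-05  2.74336147e-04  2.45362970e-01]
 [ 0.00000000e+00  0.00000000e+00  0.00000000e+00  1.00000000e+00]]
{'clock': 0.15, 'joints': array([-6.66395576e-02,  3.00324748e-01,  1.52140825e+00,  4.99391474e-05,
        1.32069664e+00, -6.65724015e-02]), 'qd': array([-0.0004334 , -0.00109022, -0.00267056,  0.00049712,  0.00140415,
        0.00010033]), 'effort': array([-2.50185103e-04, -5.31960297e+01, -3.52822959e+01,  7.07691838e-02,
        2.35654798e-02, -3.66386917e-05]), 'eef_pos': array([5.49786786e+02, 4.22972342e-03, 1.72739738e+02]), 'eef_rot': array([-1.57162823e+00,  1.03946456e-04, -1.57087591e+00]), 'wrist_force': array([-0.93724535, -0.37843064,  0.87585467]), 'moment': array([-0.00618785,  0.02145275,  0.05026974]), 'finger_gap': 94.06775014136207}
```

View pics/scene0.png

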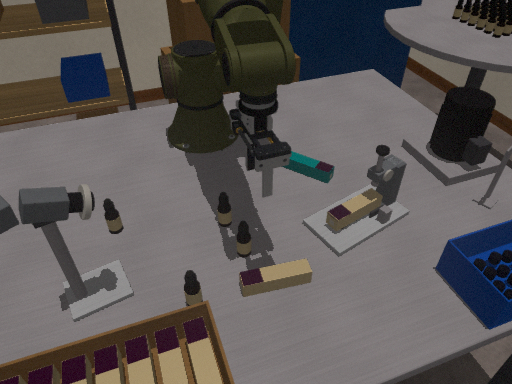

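View pics/side0.png

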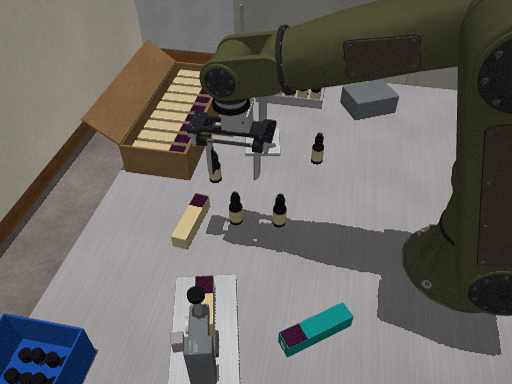

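View pics/wrist0.png

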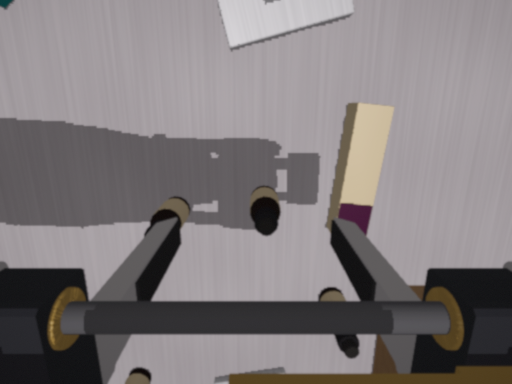

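The scene view shows the gauge on the right (knob ~(383,152), carton ~(355,210)) and the inspection camera on the left (ring ~(86,203)). The spare carton is at ~(275,277), with bottles between. Next I'll measure them.

```bash
cat >> look.py <<'E'
def world(c):
    z=c['range_z'].astype(float); v,u=np.mgrid[:384,:512]
    P=np.stack([(u-c['cx'])/c['fx']*z,(v-c['cy'])/c['fy']*z,z],-1)
    if 'R' in c: W=(P-np.array(c['t']))@np.array(c['R'])
    else:
        from scipy.spatial.transform import Rotation as Ro
        s=c['state'];M=np.array(c['mount']); W=P@M[:3,:3].T+M[:3,3]
        W=W@Ro.from_euler('xyz',s['eef_rot']).as_matrix().T+s['eef_pos']
    W[z==0]=np.nan
    return W
E
python3 - <<'E'
from look import *
for n,pts in(('scene0',[(383,152),(388,165),(395,172),(340,212),(375,200),(380,212),(308,220),(332,246),(408,212),(363,180),(86,203),(72,205),(45,205),(111,218),(224,212),(243,243),(193,290),(275,277),(245,283),(305,270),(307,168)]),('side0',[(197,294),(197,345),(205,284),(178,340),(176,277),(237,277),(190,220)])):
    c=pickle.load(open(n+'.pkl','rb'));W=world(c)
    for u,v in pts: print(n,(u,v),W[v,u].round(0),c['frame'][v,u])
def crop(n,x0,y0,x1,y1,k):
    im=cv2.imread(f'pics/{n}.png')[y0:y1,x0:x1]; cv2.imwrite(f'pics/{n}_c{x0}.png',cv2.resize(im,None,fx=k,fy=k,interpolation=cv2.INTER_CUBIC))
crop('scene0',290,130,420,255,6)
crop('scene0',0,160,140,320,5)
crop('side0',150,250,260,384,4)
E
```

```text
scene0 (383, 152) [557. 317. 210.] [27 29 28]
scene0 (388, 165) [539. 358. 147.] [93 93 97]
scene0 (395, 172) [553. 374. 131.] [50 50 51]
scene0 (340, 212) [577. 211.  66.] [50 30 41]
scene0 (375, 200) [567. 320.  63.] [96 84 62]
scene0 (380, 212) [593. 323.  42.] [65 65 64]
scene0 (308, 220) [533. 148.  17.] [145 143 143]
scene0 (332, 246) [632. 165.  15.] [124 121 122]
scene0 (408, 212) [593. 419.   9.] [90 88 90]
scene0 (363, 180) [426. 383.   2.] [125 122 120]
scene0 (86, 203) [ 573. -342.  272.] [121 117 111]
scene0 (72, 205) [ 567. -366.  270.] [21 18 17]
scene0 (45, 205) [ 578. -404.  292.] [51 51 52]
scene0 (111, 218) [ 389. -331.   57.] [26 24 19]
scene0 (224, 212) [466. -60.  56.] [27 24 21]
scene0 (243, 243) [577. -46.  51.] [27 25 27]
scene0 (193, 290) [ 672. -188.   62.] [27 21 21]
scene0 (275, 277) [687.  -9.  40.] [160 143 107]
scene0 (245, 283) [677. -76.  39.] [52 29 44]
scene0 (305, 270) [691.  62.  38.] [163 143 105]
scene0 (307, 168) [341. 237.  25.] [33 65 63]
side0 (197, 294) [541. 328. 216.] [21 18 19]
side0 (197, 345) [530. 387. 149.] [134 137 142]
side0 (205, 284) [572. 211.  64.] [59 26 48]
side0 (178, 340) [591. 342.  57.] [160 154 157]
side0 (176, 277) [662. 164.  -1.] [150 149 152]
side0 (237, 277) [519. 137.   1.] [161 157 160]
side0 (190, 220) [668.  17.  40.] [205 185 142]
```

View pics/scene0_c290.png

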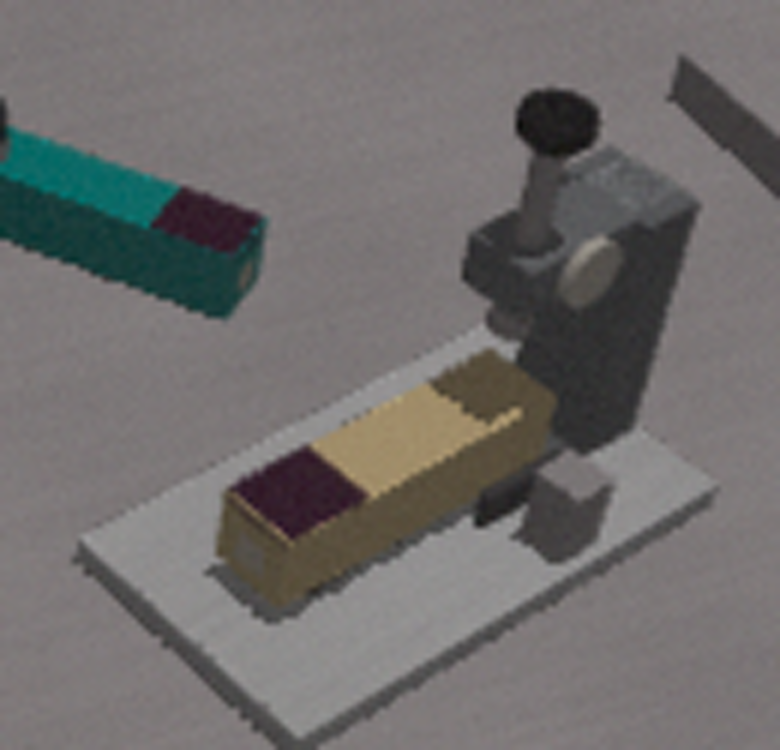

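View pics/scene0_c0.png

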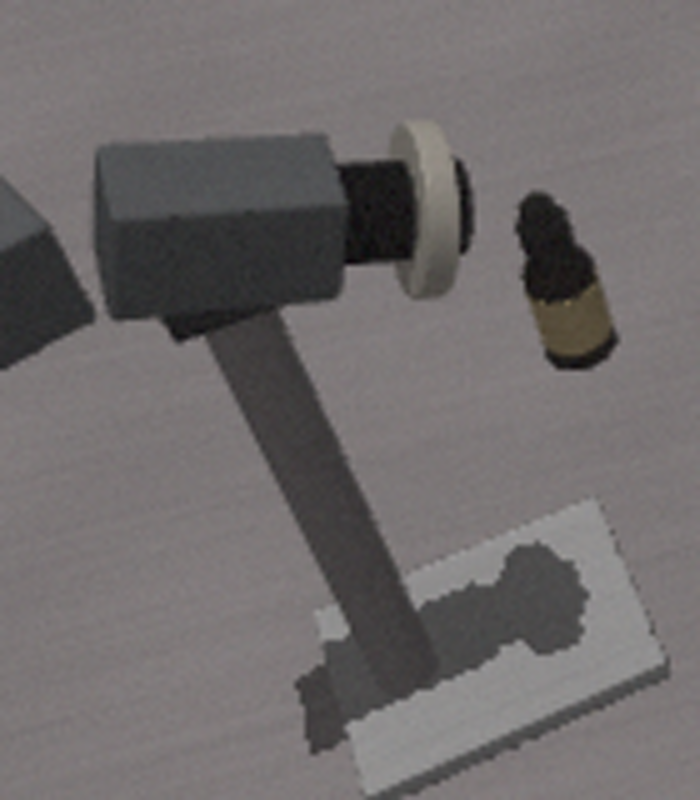

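View pics/side0_c150.png

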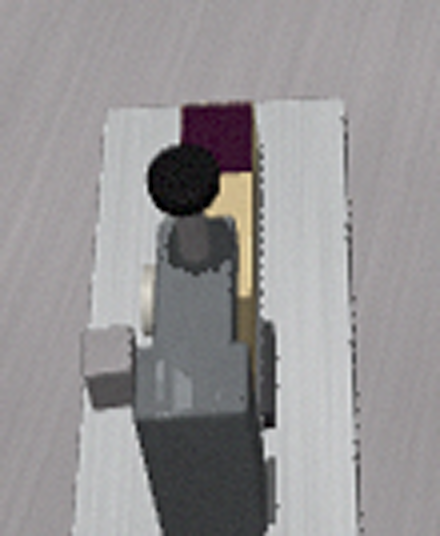

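```bash
cat > m.py <<'E'
from look import *
def rect(P):
    (c,s,a)=cv2.minAreaRect(P[:,:2].astype(np.float32)); return np.round(c,1),np.round(s,1),round(a,1)
E
python3 - <<'E'
from m import *
for n in('scene0','side0'):
    c=pickle.load(open(n+'.pkl','rb'));W=world(c);f=c['frame'].astype(int)
    box=(W[...,0]>430)&(W[...,0]<720)&(W[...,1]>110)&(W[...,1]<460)
    z=W[...,2]; sat=f.max(-1)-f.min(-1)
    for nm,m in(('knob',box&(z>195)&(f.max(-1)<60)&(W[...,1]>270)),('cartontop',box&(z>57)&(z<74)&((sat>18))),
       ('plate',box&(z>9)&(z<21)&(sat<15)&(f.max(-1)>105))):
        m=cv2.morphologyEx(m.astype(np.uint8),cv2.MORPH_OPEN,np.ones((2,2)))>0
        P=W[m]; print(n,nm,len(P),P.mean(0).round(1),np.median(P,0).round(1),rect(P))
    K,R,t=np.array([c['fx'],c['fy'],c['cx'],c['cy']]),np.array(c['R']),np.array(c['t'])
    m=(box&(z>195)&(f.max(-1)<60)&(W[...,1]>270)); v,u=np.nonzero(m)
    (e)=cv2.fitEllipse(cv2.findContours(m.astype(np.uint8),0,1)[0][0]); print('ell',e)
    for zz in(205,210,215):
        d=R.T@np.array([(e[0][0]-K[2])/K[0],(e[0][1]-K[3])/K[1],1]);o=-R.T@t; print(zz,(o+d*(zz-o[2])/d[2]).round(1))
    # camera head white ring and lens
    box=(W[...,0]>480)&(W[...,0]<680)&(W[...,1]>-480)&(W[...,1]<-280)&(z>150)
    P=W[box&(f.max(-1)>90)&(z>200)]; print('ring',len(P),P.mean(0).round(1) if len(P) else '',P.min(0).round(),P.max(0).round())
    b=(W[...,0]>450)&(W[...,0]<750)&(W[...,1]>-520)&(W[...,1]<-280)&(z>6)&(z<18)&(sat<15)
    P=W[b&(f.max(-1)>60)]; print('standplate',len(P),rect(P))
E
```

```text
scene0 knob 119 [537.8 334.3 196. ] [552.5 320.9 211.6] (array([441.3, 434.6]), array([ 27.2, 339.5]), 44.0)
scene0 cartontop 698 [nan nan nan] [nan nan nan] (array([559.4, 279.9]), array([ 37.5, 188.3]), 13.9)
scene0 plate 1823 [nan nan nan] [nan nan nan] (array([559.1, 283.8]), array([137.8, 266.6]), 14.8)
ell ((382.3720397949219, 149.9538116455078), (10.226408958435059, 12.896806716918945), 100.13262939453125)
205 [543.2 325.4 205. ]
210 [548.8 320.5 210. ]
215 [554.5 315.5 215. ]
ring 305 [ 557.  -348.1  272.8] [ 513. -440.  201.] [ 579. -331.  311.]
standplate 2202 (array([ 552.7, -384.7]), array([114.7, 130. ]), 10.9)
side0 knob 259 [nan nan nan] [nan nan nan] (array([561.2, 282.8]), array([ 33.6, 122.9]), 24.4)
side0 cartontop 456 [nan nan nan] [nan nan nan] (array([556.2, 266.8]), array([ 37.3, 213.8]), 16.6)
side0 plate 3636 [nan nan nan] [nan nan nan] (array([557.9, 272.3]), array([138.9, 255. ]), 14.5)
ell ((195.56488037109375, 294.5442199707031), (16.678762435913086, 17.987829208374023), 47.36867141723633)
205 [546.5 323.  205. ]
210 [545.1 326.  210. ]
215 [543.7 329.  215. ]Traceback (most recent call last):
  File "<stdin>", line 17, in <module>
    return umr_minimum(a, axis, None, out, keepdims, initial, where)
ValueError: zero-size array to reduction operation minimum which has no identity
```

```bash
python3 -m creep '[{"tx":0,"ty":-0.5,"tz":0,"turn":0,"fingers":0},{"tx":-1,"ty":-0.6,"tz":0,"turn":-0.081,"fingers":0},{"tx":-1,"ty":-0.6,"tz":0,"turn":-0.081,"fingers":0},{"tx":-1,"ty":-0.6,"tz":0,"turn":-0.081,"fingers":0},{"tx":-1,"ty":-0.6,"tz":0,"turn":-0.081,"fingers":0},{"tx":-1,"ty":-0.6,"tz":0,"turn":-0.081,"fingers":0},{"tx":-1,"ty":-0.6,"tz":0,"turn":-0.081,"fingers":0},{"tx":-1,"ty":-0.6,"tz":0,"turn":-0.081,"fingers":0},{"tx":-1,"ty":-0.6,"tz":0,"turn":-0.081,"fingers":0}]' 10
python3 - <<'E'
from m import *
c=snap('wrist','wrist1');W=world(c)
snap('scene','scene1')
s=c['state'];print(s['eef_pos'],s['eef_rot'],s['wrist_force'])
E
```

```text
clock: 1.05
eef_pos: [550.0, 198.5, 292.1]
eef_rot: [-1.573, 0.0, -1.318]
wrist_force: [-0.1, 0.1, -0.4]
finger_gap: 25.5
[549.95003658 198.50057089 292.10032326] [-1.57271209e+00  7.29020145e-05 -1.31799638e+00] [-0.05634192  0.14251687 -0.44274741]
```

View pics/wrist1.png

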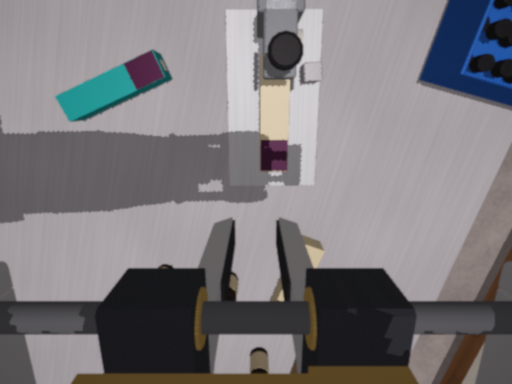

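The wrist view shows the gauge upright in the image: knob at (285,50), setting block (313,71), carton dark panel (275,155). The gauge is nearly aligned with the tool.

```bash
python3 - <<'E'
from m import *
c=pickle.load(open('wrist1.pkl','rb'));W=world(c);f=c['frame'].astype(int);z=W[...,2]
v,u=np.mgrid[:384,:512];sat=f.max(-1)-f.min(-1)
box=(v<195)&(u>215)&(u<335)
for nm,m in(('knob',box&(v<75)&(v>28)&(u>262)&(u<308)&(z>195)),('carton',box&(z>57)&(z<74)&(v>70)),('plate',box&(z>8)&(z<22)),('block',box&(u>295)&(z>47)&(z<62)&(v>55)),('arm',box&(z>135)&(z<165))):
    P=W[m]; print(nm,len(P),P.mean(0).round(1),np.median(P,0).round(1),rect(P))
E
```

```text
knob 1140 [545. 322. 213.] [544.9 322.  213.3] (array([545.3, 322.2]), array([30.6, 31.3]), 15.9)
carton 2650 [563.6 250.5  63.7] [563.7 251.4  63.7] (array([563.2, 253.3]), array([ 40. , 136.3]), 14.1)
plate 10010 [552.4 274.3  13.6] [542.9 272.5  13.6] (array([556.8, 279.3]), array([140.3, 258.8]), 14.6)
block 353 [595.7 332.7  53.4] [595.8 332.7  53.5] (array([595.7, 332.7]), array([23.9, 24.7]), 17.3)
arm 1963 [536.6 350.6 148. ] [535.5 358.  148.4] (array([540.4, 341.6]), array([49.7, 75.4]), 14.3)
```

```bash
python3 -m creep '[{"tx":-0.25,"ty":0,"tz":0.06,"turn":0,"fingers":0},{"tx":-0.5,"ty":0.1,"tz":0.13,"turn":0,"fingers":0},{"tx":-0.604,"ty":0.25,"tz":0.13,"turn":0,"fingers":0},{"tx":-0.604,"ty":0.3,"tz":0.13,"turn":0,"fingers":0},{"tx":-0.604,"ty":0.3,"tz":0.13,"turn":0,"fingers":0},{"tx":-0.604,"ty":0.3,"tz":0.13,"turn":0,"fingers":0}]'
python3 - <<'E'
from m import *
snap('scene','scene2');snap('side','side2');
for n,b in(('scene2',(330,90,450,210)),('side2',(130,210,270,350))):
    im=cv2.imread(f'pics/{n}.png')[b[1]:b[3],b[0]:b[2]]; cv2.imwrite(f'pics/{n}_c.png',cv2.resize(im,None,fx=4,fy=4))
E
```

```text
clock: 1.75
eef_pos: [545.6, 320.9, 233.8]
eef_rot: [-1.571, 0.0, -1.319]
wrist_force: [0.2, 0.4, 0.9]
finger_gap: 0.2
```

View pics/scene2_c.png

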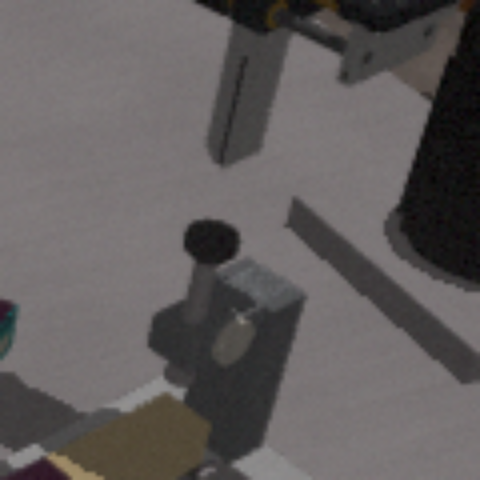

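View pics/side2_c.png

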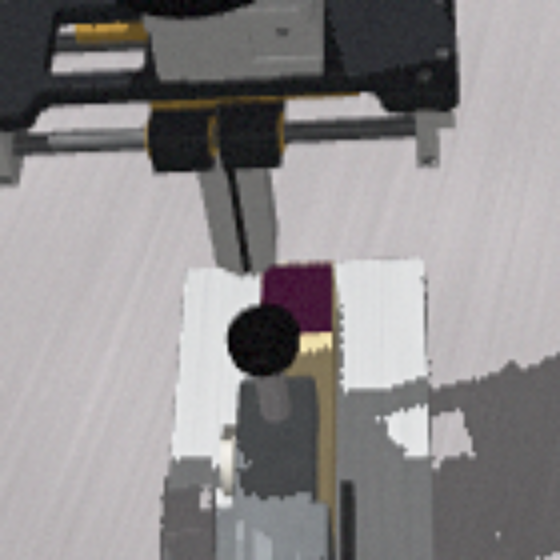

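```bash
python3 - <<'E'
from m import *
for n in('scene2','side2'):
    c=pickle.load(open(n+'.pkl','rb'));s=c['state']
    for X in(s['eef_pos'],[545,322,215]):
        p=np.array(c['R'])@X+c['t'];print(n,(c['fx']*p[0]/p[2]+c['cx']).round(1),(c['fy']*p[1]/p[2]+c['cy']).round(1))
    W=world(c)
    print(W[126,388] if n=='scene2' else W[272,190],W[150,383])
E
```

```text
scene2 383.8 141.0
scene2 382.4 147.3
[557.31165122 312.41149775 284.07708626] [556.02358335 316.05211932 215.79207681]
side2 194.7 284.3
side2 196.0 291.0
[546.27634056 330.07425381 283.00062231] [ 1.68022652e+02 -4.20757883e+02 -1.16893046e-01]
```

```bash
python3 - <<'E'
from m import *
for n in('scene0','scene1','scene2','side2','side0'):
    c=pickle.load(open(n+'.pkl','rb'));s=c['state'];W=world(c)
    d=np.hypot(W[...,0]-s['eef_pos'][0],W[...,1]-s['eef_pos'][1]); 
    m=(d<65)&(W[...,2]>s['eef_pos'][2]-30)&(W[...,2]<s['eef_pos'][2]+75)&(W[...,2]>216)if '2' in n else (d<65)&(W[...,2]>s['eef_pos'][2]-30)&(W[...,2]<s['eef_pos'][2]+60)
    v,u=np.nonzero(m);P=W[m];o=np.argsort(P[:,2])[:8]
    print(n,s['eef_pos'].round(1)); print(np.c_[u[o],v[o],P[o].round(0)])
E
```

```text
scene0 [549.7   0.  172.6]
[[248. 170. 503.  -5. 204.]
 [252. 169. 503.   4. 205.]
 [262. 197. 600.  -8. 205.]
 [251. 169. 503.   2. 205.]
 [253. 168. 502.   7. 206.]
 [249. 169. 503.  -3. 206.]
 [254. 168. 503.   9. 206.]
 [250. 169. 504.  -1. 206.]]
scene1 [550.  198.6 292.3]
[[342. 116. 538. 199. 323.]
 [341. 116. 538. 197. 323.]
 [338. 117. 540. 188. 324.]
 [339. 117. 541. 190. 324.]
 [344. 115. 538. 204. 324.]
 [346. 122. 565. 193. 324.]
 [347. 122. 566. 195. 324.]
 [343. 115. 539. 201. 325.]]
scene2 [545.6 320.9 233.8]
[[380. 147. 543. 316. 216.]
 [384. 149. 554. 320. 216.]
 [383. 130. 544. 312. 266.]
 [384. 130. 545. 314. 266.]
 [385. 131. 551. 313. 267.]
 [385. 130. 548. 314. 268.]
 [386. 131. 554. 313. 269.]
 [384. 129. 546. 313. 270.]]
side2 [545.8 321.  234.2]
[[191. 299. 549. 340. 216.]
 [202. 292. 534. 322. 216.]
 [191. 291. 553. 324. 216.]
 [196. 288. 547. 317. 216.]
 [199. 287. 542. 314. 216.]
 [195. 292. 546. 325. 216.]
 [194. 296. 545. 333. 216.]
 [199. 291. 540. 322. 216.]]
side0 [549.7   0.  172.6]
[[214. 171. 598.  -0. 205.]
 [212. 174. 600.  11. 206.]
 [213. 173. 598.   9. 208.]
 [254. 179. 502.  12. 208.]
 [211. 173. 602.  11. 209.]
 [211. 172. 603.   8. 209.]
 [255. 179. 500.  12. 209.]
 [255. 178. 500.  10. 210.]]
```

```bash
python3 - <<'E'
from m import *
for n in('wrist0','wrist1'):
    c=pickle.load(open(n+'.pkl','rb'));M=np.array(c['mount'])
    z=c['range_z'].astype(float); v,u=np.mgrid[:384,:512]
    P=np.stack([(u-c['cx'])/c['fx']*z,(v-c['cy'])/c['fy']*z,z],-1)@M[:3,:3].T+M[:3,3]
    m=(z>0)&(P[...,1]<20)&(v>200)&(v<300)&(u>100)&(u<400)
    q=P[m];o=np.argsort(-q[:,1])[:300:30];print(n);print(np.c_[u[m][o],v[m][o],q[o].round(1)])
E
```

```text
wrist0
[[ 3.30e+02  2.41e+02  7.50e+00 -2.97e+01  4.79e+01]
 [ 1.80e+02  2.32e+02  3.00e-01 -3.20e+01 -4.65e+01]
 [ 3.31e+02  2.32e+02 -1.00e-01 -3.29e+01  4.73e+01]
 [ 3.36e+02  2.19e+02 -9.10e+00 -3.39e+01  4.95e+01]
 [ 1.79e+02  2.37e+02  2.40e+00 -3.48e+01 -4.66e+01]
 [ 1.68e+02  2.20e+02 -9.10e+00 -3.56e+01 -5.23e+01]
 [ 3.32e+02  2.38e+02  2.40e+00 -3.63e+01  4.73e+01]
 [ 3.36e+02  2.22e+02 -8.40e+00 -3.70e+01  4.88e+01]
 [ 3.34e+02  2.28e+02 -4.70e+00 -3.76e+01  4.77e+01]
 [ 3.33e+02  2.45e+02  6.00e+00 -3.84e+01  4.76e+01]]
wrist1
[[235.  222.   -5.8 -30.7 -12.4]
 [235.  234.    1.4 -32.7 -12.3]
 [232.  219.   -9.  -33.8 -13.9]
 [288.  220.   -8.9 -35.3  20. ]
 [287.  221.   -8.9 -36.8  19.3]
 [281.  222.   -8.9 -38.5  15.5]
 [293.  222.   -9.5 -39.9  22.5]
 [286.  223.   -9.2 -40.8  18.3]
 [234.  231.   -4.3 -41.3 -12.3]
 [229.  224.   -9.  -42.  -15.1]]
```

All views agree that the visible finger ends sit about 30 mm behind the reported TCP. I'll check this by contact, going down part way and watching the force.

```bash
python3 -m creep '[{"tx":0,"ty":0.08,"tz":0,"turn":0,"fingers":0},{"tx":0,"ty":0.17,"tz":0,"turn":0,"fingers":0},{"tx":0,"ty":0.17,"tz":0,"turn":0,"fingers":0},{"tx":0,"ty":0.17,"tz":0,"turn":0,"fingers":0}]'
python3 - <<'E'
from m import *
c=snap('scene','scene3');snap('side','side3');s=c['state'];print(s['eef_pos'],s['wrist_force'],s['effort'])
for n,b in(('scene3',(330,90,450,210)),):
    im=cv2.imread(f'pics/{n}.png')[b[1]:b[3],b[0]:b[2]]; cv2.imwrite(f'pics/{n}_c.png',cv2.resize(im,None,fx=4,fy=4))
E
```

```text
clock: 2.25
eef_pos: [546.3, 320.7, 201.5]
eef_rot: [-1.569, 0.001, -1.32]
wrist_force: [-0.5, 0.8, 0.2]
finger_gap: 0.4
[546.25565222 320.71679605 201.49673002] [-0.47157213  0.76942972  0.22808562] [-1.08764868e-01 -6.22253323e+01 -3.50977743e+01  7.04627205e-02
 -1.05281691e-01 -4.89335202e-03]
```

View pics/scene3_c.png

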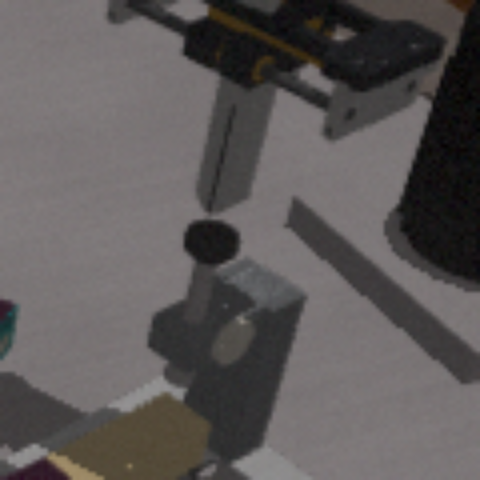

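Confirmed: no contact and no force at TCP z=201, and the tips are still visibly above the knob. The true fingertips are therefore about 30 mm short of the reported TCP. I'll allow for that and press.

```bash
python3 -m creep '[{"tx":-0.008,"ty":0.06,"tz":-0.004,"turn":0,"fingers":0},{"tx":-0.008,"ty":0.12,"tz":-0.004,"turn":0,"fingers":0},{"tx":-0.008,"ty":0.18,"tz":-0.004,"turn":0,"fingers":0},{"tx":-0.008,"ty":0.24,"tz":-0.004,"turn":0,"fingers":0},{"tx":-0.008,"ty":0.25,"tz":-0.004,"turn":0,"fingers":0},{"tx":-0.008,"ty":0.25,"tz":-0.004,"turn":0,"fingers":0}]'
python3 - <<'E'
from m import *
for n in('scene','side'):
    c=snap(n,n+'4')
s=c['state'];print(s['eef_pos'],s['wrist_force'])
for n,b in(('scene4',(330,90,450,210)),):
    im=cv2.imread(f'pics/{n}.png')[b[1]:b[3],b[0]:b[2]]; cv2.imwrite(f'pics/{n}_c.png',cv2.resize(im,None,fx=4,fy=4))
E
```

```text
clock: 2.95
eef_pos: [545.1, 322.4, 151.4]
eef_rot: [-1.569, 0.001, -1.32]
wrist_force: [-1.4, 0.5, 3.3]
finger_gap: 0.4
[545.08698737 322.46417843 151.82259412] [-2.98089685  0.56245351  3.95347686]
```

View pics/scene4_c.png

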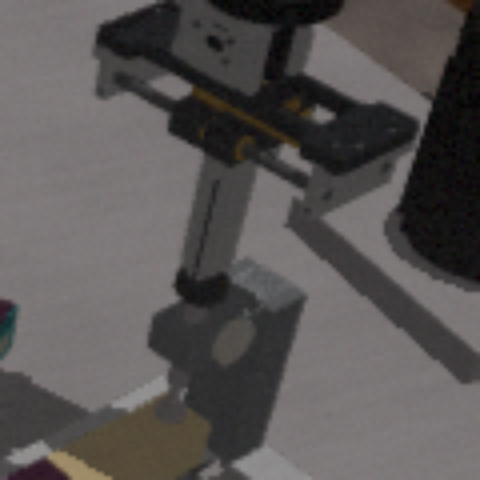

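```bash
python3 -m creep '[{"tx":0,"ty":0.03,"tz":0,"turn":0,"fingers":0},{"tx":0,"ty":0.05,"tz":0,"turn":0,"fingers":0},{"tx":0,"ty":0.06,"tz":0,"turn":0,"fingers":0},{"tx":0,"ty":0.06,"tz":0,"turn":0,"fingers":0}]'
```

```text
clock: 3.45
eef_pos: [545.2, 322.5, 140.6]
eef_rot: [-1.568, 0.001, -1.32]
wrist_force: [-1.8, 0.0, 7.5]
finger_gap: 0.5
```

```bash
python3 -m creep '[{"tx":0,"ty":0.01,"tz":0,"turn":0,"fingers":0},{"tx":0,"ty":0.02,"tz":0,"turn":0,"fingers":0},{"tx":0,"ty":0.02,"tz":0,"turn":0,"fingers":0}]'
python3 - <<'E'
from m import *
for n in('scene','side'):
    c=snap(n,n+'5')
s=c['state'];print(s['eef_pos'],s['wrist_force'])
c=pickle.load(open('scene5.pkl','rb'));W=world(c);f=c['frame']
for v in range(150,170,1): print(v,W[v,380].round(0),f[v,380])
E
```

```text
clock: 3.75
eef_pos: [545.3, 322.6, 138.0]
eef_rot: [-1.567, 0.001, -1.32]
wrist_force: [-4.2, -1.6, 9.2]
finger_gap: 0.6
[545.33515088 322.5956673  137.9756221 ] [-3.20165296 -1.82880923 10.1596105 ]
150 [546. 316. 209.] [38 37 37]
151 [547. 316. 206.] [41 38 40]
152 [547. 317. 204.] [42 44 41]
153 [550. 315. 203.] [56 53 53]
154 [551. 315. 201.] [59 57 57]
155 [550. 316. 197.] [66 64 64]
156 [552. 315. 196.] [66 66 65]
157 [552. 316. 193.] [72 70 71]
158 [552. 316. 190.] [70 69 69]
159 [554. 315. 188.] [67 69 68]
160 [554. 316. 185.] [73 72 70]
161 [555. 316. 183.] [70 67 65]
162 [557. 315. 181.] [73 68 68]
163 [555. 318. 176.] [70 69 69]
164 [551. 322. 169.] [26 25 26]
165 [554. 320. 168.] [27 21 21]
166 [558. 317. 169.] [26 28 25]
167 [559. 317. 167.] [24 20 20]
168 [561. 316. 165.] [30 26 28]
169 [560. 317. 161.] [26 25 27]
```

```bash
python3 -m creep '[{"tx":0,"ty":0.01,"tz":0,"turn":0,"fingers":0},{"tx":0,"ty":0.02,"tz":0,"turn":0,"fingers":0},{"tx":0,"ty":0.02,"tz":0,"turn":0,"fingers":0},{"tx":0,"ty":0.02,"tz":0,"turn":0,"fingers":0}]'
```

```text
clock: 4.25
eef_pos: [545.6, 322.7, 137.7]
eef_rot: [-1.564, 0.002, -1.32]
wrist_force: [-11.7, -5.8, 27.4]
finger_gap: 0.4
```

On the stop (force jumped to 27 N with no further travel). I'll ease the push slightly and hold it down for over a second.

```bash
python3 -m creep '[{"tx":0,"ty":0.01,"tz":0,"turn":0,"fingers":0},{"tx":0,"ty":0.01,"tz":0,"turn":0,"fingers":0},{"tx":0,"ty":0.01,"tz":0,"turn":0,"fingers":0},{"tx":0,"ty":0.01,"tz":0,"turn":0,"fingers":0},{"tx":0,"ty":0.01,"tz":0,"turn":0,"fingers":0},{"tx":0,"ty":0.01,"tz":0,"turn":0,"fingers":0}]'
python3 - <<'E'
from m import *
for n in('scene','side'):
    c=snap(n,n+'6')
s=c['state'];print(s['clock'],s['eef_pos'],s['wrist_force'])
n,b=('scene6',(330,90,450,210))
im=cv2.imread(f'pics/{n}.png')[b[1]:b[3],b[0]:b[2]]; cv2.imwrite(f'pics/{n}_c.png',cv2.resize(im,None,fx=4,fy=4))
E
```

```text
clock: 4.85
eef_pos: [545.6, 322.7, 137.8]
eef_rot: [-1.563, 0.002, -1.32]
wrist_force: [-8.9, -4.2, 16.8]
finger_gap: 0.5
4.9 [545.54012264 322.72597376 137.82418907] [-7.4161193  -3.95820902 17.43016223]
```

View pics/scene6_c.png

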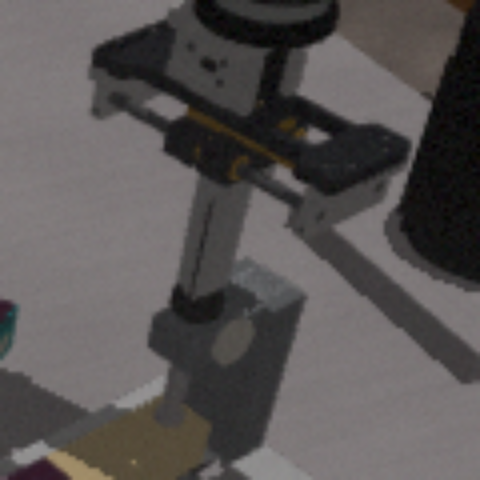

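```bash
python3 -m creep '[{"tx":0,"ty":0.008,"tz":0,"turn":0,"fingers":0},{"tx":0,"ty":0.008,"tz":0,"turn":0,"fingers":0},{"tx":0,"ty":0.008,"tz":0,"turn":0,"fingers":0},{"tx":0,"ty":-0.04,"tz":0,"turn":0,"fingers":0},{"tx":0,"ty":-0.1,"tz":0,"turn":0,"fingers":0},{"tx":0,"ty":-0.16,"tz":0,"turn":0,"fingers":0},{"tx":0,"ty":-0.22,"tz":0,"turn":0,"fingers":0},{"tx":0,"ty":-0.28,"tz":0,"turn":0,"fingers":0},{"tx":0,"ty":-0.4,"tz":0,"turn":0,"fingers":0},{"tx":0,"ty":-0.56,"tz":0,"turn":0,"fingers":0},{"tx":0.2,"ty":-0.56,"tz":0,"turn":0,"fingers":0},{"tx":0.4,"ty":-0.56,"tz":0,"turn":0,"fingers":94},{"tx":0.575,"ty":-0.56,"tz":0,"turn":0,"fingers":94},{"tx":0.575,"ty":-0.56,"tz":0,"turn":0,"fingers":94},{"tx":0.575,"ty":-0.56,"tz":0,"turn":0,"fingers":94},{"tx":0.575,"ty":-0.56,"tz":0,"turn":0,"fingers":94},{"tx":0.575,"ty":-0.56,"tz":0,"turn":0,"fingers":94}]'
python3 - <<'E'
from m import *
c=snap('wrist','wrist7');snap('scene','scene7');s=c['state'];print(s['eef_pos'],s['eef_rot'],s['wrist_force'],s['finger_gap'])
W=world(c);z=W[...,2];f=c['frame'].astype(int)
v,u=np.mgrid[:384,:512]
m=(z>55)&(z<75)&(W[...,0]>500)&(W[...,0]<620)&(W[...,1]>170)&(W[...,1]<360)
P=W[m];print(len(P),P.mean(0),rect(P))
m=(z>195)&(z<225)&(W[...,1]>290); P=W[m]; print('knob',len(P),P.mean(0) if len(P) else '')
E
```

```text
clock: 6.65
eef_pos: [573.0, 211.9, 249.6]
eef_rot: [-1.563, 0.002, -1.318]
wrist_force: [-0.3, 0.5, -0.5]
finger_gap: 45.5
[572.97110712 211.92924135 249.58972679] [-1.56289297  0.00208927 -1.31835595] [-0.27263566  0.51378349 -0.48087803] 45.54717195798975
3129 [564.10565894 250.18608946  63.68421624] (array([581.9, 263.2]), array([ 80.4, 148.6]), 13.7)
knob 1535 [545.23182974 322.16725385 213.07356133]
```

View pics/wrist7.png

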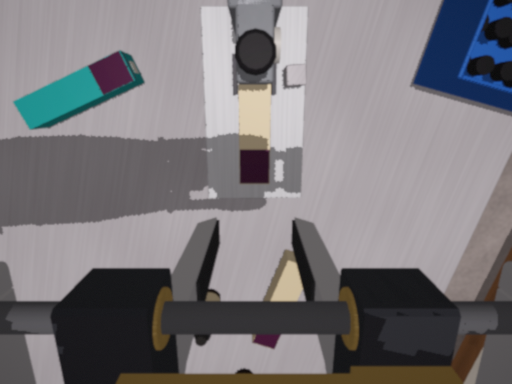

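View pics/scene7.png

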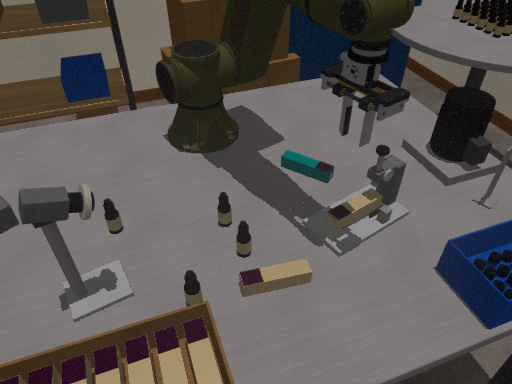

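```bash
python3 - <<'E'
from m import *
c=pickle.load(open('wrist7.pkl','rb'));W=world(c);z=W[...,2];v,u=np.mgrid[:384,:512]
s=c['state'];a=s['eef_rot'][2];X=np.array([np.cos(a),np.sin(a)]);Z=np.array([-X[1],X[0]])
m=(z>59)&(z<69)&(u>225)&(u<285)&(v>80)&(v<195)
d=W[m][:,:2]-s['eef_pos'][:2];tx=d@X;tz=d@Z
print(rect(W[m]),a, 'tx',np.percentile(tx,[0.5,99.5]),'tz',np.percentile(tz,[1,99]),tz.mean())
# centreline slope
b=[(k,tz[(tx>k)&(tx<k+10)].min(),tz[(tx>k)&(tx<k+10)].max()) for k in range(-90,20,20)];print(np.round(b,1))
E
```

```text
(array([564.8, 247.7]), array([ 39.9, 126.5]), 13.7) -1.3183559511159666 tx [-98.56263641  26.23439663] tz [-18.66281819  20.1935003 ] 0.7543054910620954
[[-90.  -18.2  20. ]
 [-70.  -18.6  20.3]
 [-50.  -18.8  20.5]
 [-30.  -19.1  20.8]
 [-10.  -18.   19.7]
 [ 10.  -18.4  19.9]]
```

```bash
python3 -m creep '[{"tx":0.045,"ty":0.2,"tz":0.004,"turn":0,"fingers":80},{"tx":0.045,"ty":0.4,"tz":0.004,"turn":0,"fingers":80},{"tx":0.045,"ty":0.6,"tz":0.004,"turn":0,"fingers":80},{"tx":0.045,"ty":0.8,"tz":0.004,"turn":0,"fingers":80},{"tx":0.045,"ty":0.9,"tz":0.004,"turn":0,"fingers":80},{"tx":0.045,"ty":0.9,"tz":0.004,"turn":0,"fingers":80}]'
python3 - <<'E'
from m import *
c=snap('side','side8');s=c['state'];print(s['eef_pos'],s['wrist_force'],s['finger_gap'])
snap('wrist','wrist8')
E
```

```text
clock: 7.35
eef_pos: [575.7, 203.9, 66.5]
eef_rot: [-1.568, 0.002, -1.318]
wrist_force: [-0.4, 0.4, 0.5]
finger_gap: 79.8
[575.6830458  203.88804648  66.52308412] [-0.43201178  0.35823306  0.53922848] 79.79285247221614
```

View pics/side8.png

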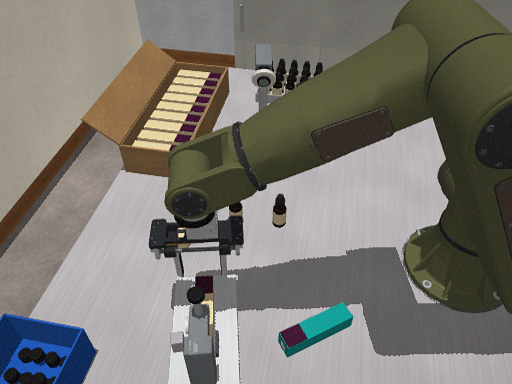

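View pics/wrist8.png

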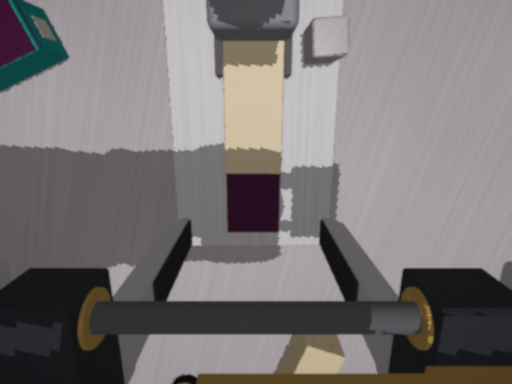

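```bash
python3 - <<'E'
from m import *
c=pickle.load(open('wrist8.pkl','rb'));W=world(c);z=W[...,2];v,u=np.mgrid[:384,:512]
s=c['state'];a=s['eef_rot'][2];X=np.array([np.cos(a),np.sin(a)]);Z=np.array([-X[1],X[0]])
m=(z>59)&(z<69)&(u>215)&(u<292)&(v>40)&(v<240)
d=W[m][:,:2]-s['eef_pos'][:2];tx=d@X;tz=d@Z
print(np.median(z[m]),'tx',np.percentile(tx,[0.5,99.5]),'tz',np.percentile(tz,[1,99]))
for k in range(-90,20,20): print(k,tz[(tx>k)&(tx<k+10)].min().round(1),tz[(tx>k)&(tx<k+10)].max().round(1))
E
```

```text
63.6667817854145 tx [-115.21445971   16.95419637] tz [-20.69914967  18.3055248 ]
-90 -20.7 19.0
-70 -21.2 18.7
-50 -21.1 18.5
-30 -20.9 18.2
-10 -21.3 18.6
10 -21.1 18.3
```

```bash
python3 -m creep '[{"tx":0,"ty":0.12,"tz":-0.006,"turn":0,"fingers":80},{"tx":0,"ty":0.24,"tz":-0.006,"turn":0,"fingers":80},{"tx":0,"ty":0.34,"tz":-0.006,"turn":0,"fingers":70},{"tx":0,"ty":0.34,"tz":-0.006,"turn":0,"fingers":60},{"tx":0,"ty":0.34,"tz":-0.006,"turn":0,"fingers":55}]'
python3 - <<'E'
from m import *
for n in('wrist','scene','side'): c=snap(n,n+'9')
s=c['state'];print(s['eef_pos'],s['wrist_force'],s['finger_gap'])
n,b=('scene9',(290,110,440,255))
im=cv2.imread(f'pics/{n}.png')[b[1]:b[3],b[0]:b[2]]; cv2.imwrite(f'pics/{n}_c.png',cv2.resize(im,None,fx=4,fy=4))
E
```

```text
clock: 7.95
eef_pos: [578.0, 204.7, 4.3]
eef_rot: [-1.56, 0.002, -1.318]
wrist_force: [-0.3, 0.2, 0.6]
finger_gap: 59.4
[578.15459299 204.72937243   4.61817526] [ 0.32882513 -0.10742679  0.73953006] 55.49109698408759
```

View pics/scene9_c.png

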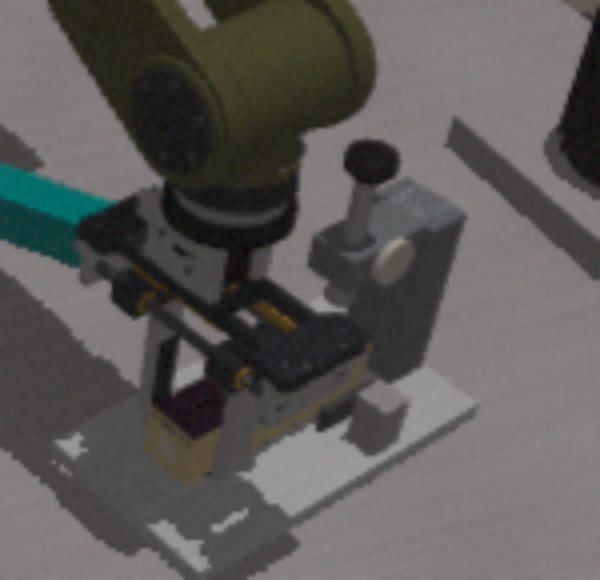

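View pics/wrist9.png

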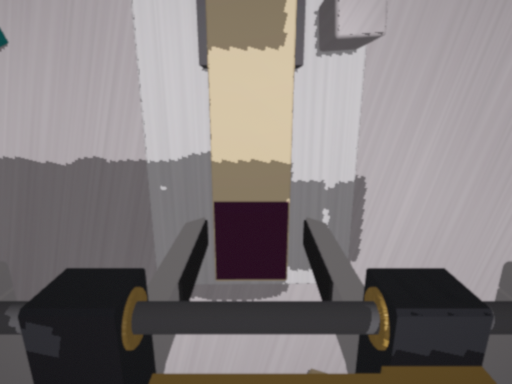

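```bash
python3 -m creep '[{"tx":0,"ty":0.035,"tz":-0.012,"turn":0,"fingers":55},{"tx":0,"ty":0.035,"tz":-0.012,"turn":0,"fingers":55},{"tx":0,"ty":0.035,"tz":-0.012,"turn":0,"fingers":48}]' 
python3 - <<'E'
from m import *
c=snap('wrist','wrist10');W=world(c);z=W[...,2];v,u=np.mgrid[:384,:512]
s=c['state'];print(s['eef_pos'],s['eef_rot'],s['wrist_force'],s['finger_gap'],s['joints'].round(2))
a=s['eef_rot'][2];X=np.array([np.cos(a),np.sin(a)]);Z=np.array([-X[1],X[0]])
m=(z>59)&(z<69)&(u>208)&(u<300)&(v>70)&(v<290)
d=W[m][:,:2]-s['eef_pos'][:2];tx=d@X;tz=d@Z
print('tx',np.percentile(tx,[99.5]),'tz',[(tz[(tx>k)&(tx<k+10)].min().round(1),tz[(tx>k)&(tx<k+10)].max().round(1)) for k in (-70,-50,-30)])
E
```

```text
clock: 8.4
eef_pos: [575.7, 204.1, -2.6]
eef_rot: [-1.56, 0.002, -1.318]
wrist_force: [-0.3, -0.6, -0.3]
finger_gap: 50.1
[575.66980928 204.08991932  -2.61637179] [-1.55950328  0.00217561 -1.31802991] [-0.34204274 -0.59842798 -0.32892014] 50.10726309432024 [0.28 0.62 1.5  0.   1.01 0.03]
tx [16.62913489] tz [(np.float64(-20.2), np.float64(19.9)), (np.float64(-20.0), np.float64(19.8)), (np.float64(-20.2), np.float64(19.9))]
```

View pics/wrist10.png

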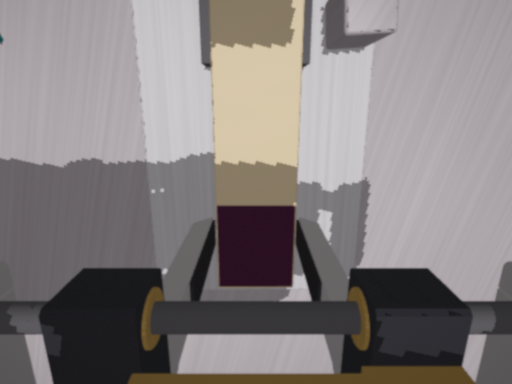

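```bash
python3 -m creep '[{"tx":0,"ty":0,"tz":0,"turn":0,"fingers":36},{"tx":0,"ty":0,"tz":0,"turn":0,"fingers":36},{"tx":0,"ty":0,"tz":0,"turn":0,"fingers":36},{"tx":0,"ty":0,"tz":0,"turn":0,"fingers":36},{"tx":-0.005,"ty":-0.03,"tz":0,"turn":0,"fingers":36},{"tx":-0.013,"ty":-0.0625,"tz":0,"turn":0,"fingers":36},{"tx":-0.022,"ty":-0.093,"tz":0,"turn":0,"fingers":36},{"tx":-0.031,"ty":-0.123,"tz":0,"turn":0,"fingers":36},{"tx":-0.031,"ty":-0.123,"tz":0,"turn":0,"fingers":36}]' 4
python3 - <<'E'
from m import *
for n in('wrist','scene','side'): c=snap(n,n+'11')
s=c['state'];print(s['eef_pos'],s['eef_rot'],s['wrist_force'],s['finger_gap'])
n,b=('scene11',(290,110,440,255))
im=cv2.imread(f'pics/{n}.png')[b[1]:b[3],b[0]:b[2]]; cv2.imwrite(f'pics/{n}_c.png',cv2.resize(im,None,fx=4,fy=4))
c=pickle.load(open('wrist11.pkl','rb'));W=world(c)
for v in range(0,300,20): print(v,W[v,258].round(0),c['frame'][v,258])
E
```

```text
clock: 9.35
eef_pos: [574.4, 210.4, 23.3]
eef_rot: [-1.558, 0.002, -1.318]
wrist_force: [0.2, 0.1, 0.3]
finger_gap: 40.1
[574.08581332 210.0835438   22.27608258] [-1.55881424  0.00222233 -1.31799692] [0.51304053 0.1971799  0.10720103] 39.974993439986754
0 [548. 308. 149.] [78 78 81]
20 [549. 305. 143.] [66 66 69]
40 [549. 314.  67.] [133 120  97]
60 [551. 305.  70.] [134 120  98]
80 [553. 296.  71.] [214 198 169]
100 [556. 287.  74.] [216 200 170]
120 [558. 277.  76.] [217 201 172]
140 [560. 268.  77.] [218 202 173]
160 [563. 258.  80.] [208 192 163]
180 [565. 249.  81.] [135 122  99]
200 [568. 239.  84.] [51 26 44]
220 [570. 230.  87.] [49 24 41]
240 [573. 219.  86.] [47 21 39]
260 [575. 209.  89.] [45 20 37]
280 [578. 200.  92.] [45 19 36]
```

View pics/scene11_c.png

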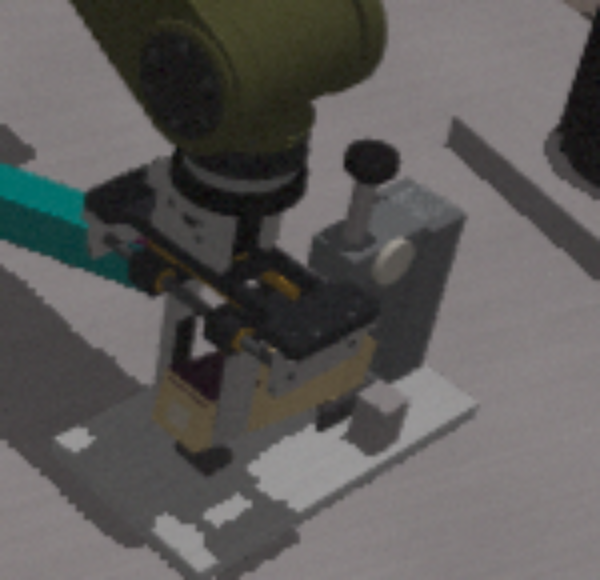

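View pics/wrist11.png

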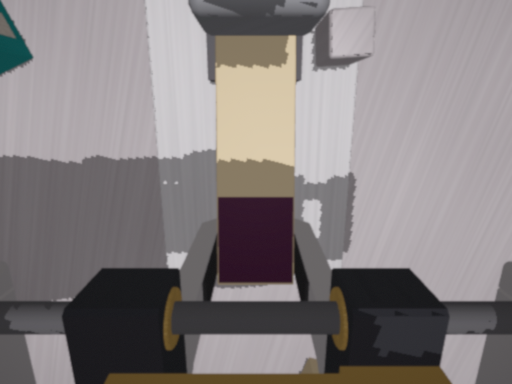

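The pivot works: the back end stays on the pad while the free end rises, at about 11° now. I'll continue to 20°.

```bash
cat >> m.py <<'E'
def fit(c,ulo=222,uhi=288,vlo=45,vhi=275):
    W=world(c);f=c['frame'].astype(int);s=c['state'];v,u=np.mgrid[:384,:512]
    from scipy.spatial.transform import Rotation as Ro
    L=(W-s['eef_pos'])@Ro.from_euler('xyz',s['eef_rot']).as_matrix()  # tool coords
    m=(u>ulo)&(u<uhi)&(v>vlo)&(v<vhi)&np.isfinite(W[...,0])&((f[...,0]-f[...,1]>8))
    P=W[m]
    for _ in range(4):
        ce=P.mean(0);n=np.linalg.svd(P-ce,full_matrices=False)[2][2];n*=np.sign(n[2]);r=(P-ce)@n;P=P[abs(r)<max(3*r.std(),2)]
    return ce,n,len(P),r.std(),L,m
def rep(c,**k):
    ce,n,N,sd,L,m=fit(c,**k)
    print('n',n.round(4),'tilt',np.degrees(np.arccos(n[2])).round(2),'az',np.degrees(np.arctan2(n[1],n[0])).round(1),N,sd.round(2),'c',ce.round(1))
E
python3 -m creep '[{"tx":-0.012,"ty":-0.03,"tz":0,"turn":0,"fingers":36},{"tx":-0.026,"ty":-0.06,"tz":0,"turn":0,"fingers":36},{"tx":-0.038,"ty":-0.09,"tz":0,"turn":0,"fingers":36},{"tx":-0.046,"ty":-0.105,"tz":0,"turn":0,"fingers":36},{"tx":-0.046,"ty":-0.105,"tz":0,"turn":0,"fingers":36}]' 
python3 - <<'E'
from m import *
rep(pickle.load(open('wrist10.pkl','rb')),vlo=80,vhi=280)
rep(pickle.load(open('wrist11.pkl','rb')))
c=snap('wrist','wrist12');rep(c);print(c['state']['eef_pos'],c['state']['eef_rot'])
E
```

```text
clock: 10.0
eef_pos: [571.6, 219.2, 43.7]
eef_rot: [-1.558, 0.002, -1.318]
wrist_force: [-0.3, -0.3, 0.7]
finger_gap: 39.9
n [-0.0016  0.0054  1.    ] tilt 0.32 az 106.6 12862 0.62 c [565.  242.6  63.7]
n [-0.0599  0.1838  0.9811] tilt 11.15 az 108.1 14798 0.64 c [561.6 257.4  79.4]
n [-0.0983  0.3331  0.9377] tilt 20.33 az 106.4 13132 0.63 c [560.7 259.4  93.9]
[571.62946683 219.15314776  43.72610905] [-1.55828808  0.00231563 -1.31777935]
```

View pics/wrist12.png

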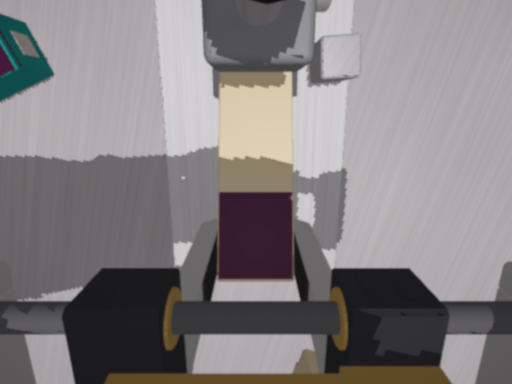

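```bash
python3 -m creep '[{"tx":0,"ty":0,"tz":0,"turn":0,"fingers":30},{"tx":0,"ty":0,"tz":0,"turn":0,"fingers":30},{"tx":0,"ty":0,"tz":0,"turn":0,"fingers":30},{"tx":0,"ty":-0.03,"tz":0,"turn":0,"fingers":30},{"tx":0,"ty":-0.065,"tz":0,"turn":0,"fingers":30},{"tx":0,"ty":-0.065,"tz":0,"turn":0,"fingers":30}]' 35
python3 - <<'E'
from m import *
c=snap('wrist','wrist13');rep(c);print(c['state']['eef_pos'],c['state']['eef_rot'],c['state']['wrist_force'],c['state']['finger_gap'])
E
```

```text
clock: 10.65
eef_pos: [572.0, 219.1, 57.7]
eef_rot: [-1.557, 0.002, -1.318]
wrist_force: [0.2, 0.4, -0.4]
finger_gap: 39.9
n [-0.0982  0.3308  0.9386] tilt 20.19 az 106.5 12928 0.63 c [561.1 258.6 108.3]
[571.99594862 219.07456142  57.7259334 ] [-1.55681284  0.00237023 -1.31791183] [ 0.24040234  0.42643742 -0.39667765] 39.93124817400178
```

View pics/wrist13.png

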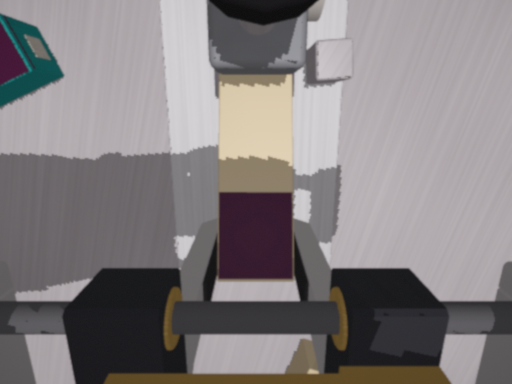

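```bash
python3 -m creep '[{"tx":0.1,"ty":0,"tz":0,"turn":0,"fingers":30},{"tx":0.25,"ty":0,"tz":0,"turn":0,"fingers":30},{"tx":0.4,"ty":0,"tz":0,"turn":0,"fingers":30},{"tx":0.55,"ty":0,"tz":0,"turn":0,"fingers":30},{"tx":0.7,"ty":0,"tz":0,"turn":0,"fingers":30},{"tx":0.8,"ty":0,"tz":0,"turn":0,"fingers":30},{"tx":0.8,"ty":-0.1,"tz":0,"turn":0,"fingers":30},{"tx":0.8,"ty":-0.3,"tz":0,"turn":0,"fingers":30},{"tx":0.8,"ty":-0.5,"tz":0,"turn":0,"fingers":30},{"tx":0.8,"ty":-0.65,"tz":0,"turn":0,"fingers":30},{"tx":0.8,"ty":-0.65,"tz":0,"turn":0,"fingers":30}]'
python3 - <<'E'
from m import *
for n in('scene','side','wrist'): c=snap(n,n+'14')
rep(c);print(c['state']['eef_pos'],c['state']['eef_rot'],c['state']['wrist_force'],c['state']['finger_gap'])
E
```

```text
clock: 11.8
eef_pos: [611.7, 63.4, 191.3]
eef_rot: [-1.551, 0.001, -1.318]
wrist_force: [0.2, -0.3, -2.0]
finger_gap: 39.6
n [-0.0978  0.3302  0.9388] tilt 20.15 az 106.5 14812 0.63 c [597.4 110.  234.2]
[610.05312757  63.30896968 186.3668038 ] [-1.55744513  0.00224504 -1.31792874] [ 0.457962   -0.01020376 -1.3852683 ] 39.46933246940085
```

View pics/scene14.png

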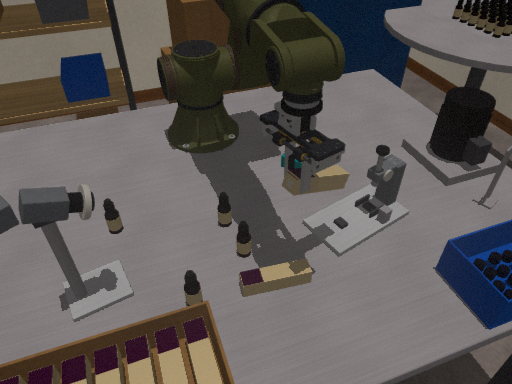

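View pics/side14.png

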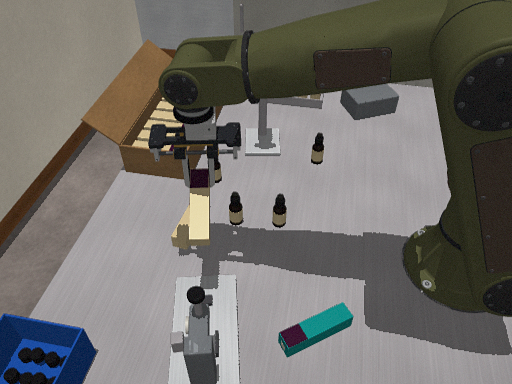

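View pics/wrist14.png

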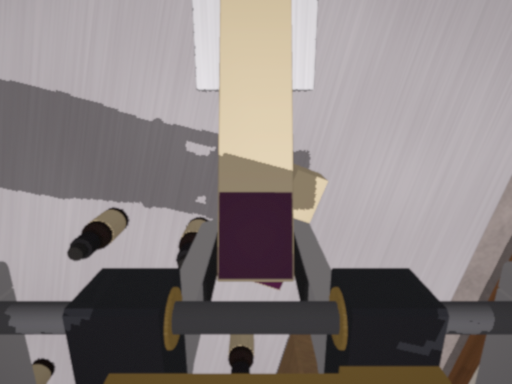

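```bash
python3 - <<'E'
import cv2
for n,b,k in(('side8',(235,35,305,110),8),('scene14',(0,170,140,320),5)):
    im=cv2.imread(f'pics/{n}.png')[b[1]:b[3],b[0]:b[2]]; cv2.imwrite(f'pics/{n}_cam.png',cv2.resize(im,None,fx=k,fy=k,interpolation=cv2.INTER_NEAREST))
E
```

```text
(no output)
```

View pics/side8_cam.png

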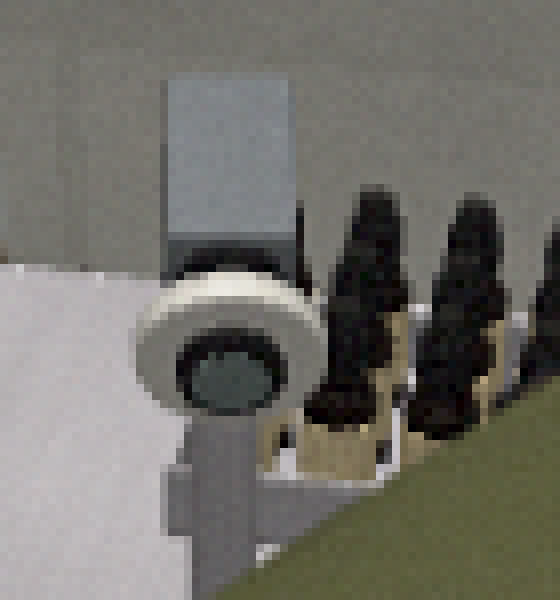

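```bash
python3 - <<'E'
from m import *
def ray(c,u,v,z):
    R,t=np.array(c['R']),np.array(c['t']);d=R.T@np.array([(u-c['cx'])/c['fx'],(v-c['cy'])/c['fy'],1]);o=-R.T@t;return o+d*(z-o[2])/d[2]
S=pickle.load(open('side8.pkl','rb'));C=pickle.load(open('scene0.pkl','rb'))
print('lens side',ray(S,264,81.5,250).round(1),'lens scene',ray(C,92.8,201,250).round(1))
def plane(c,u0,u1,v0,v1,W=None):
    W=world(c);P=W[v0:v1,u0:u1].reshape(-1,3);P=P[np.isfinite(P[:,0])]
    for _ in range(4):
        ce=np.median(P,0);ce=P.mean(0);n=np.linalg.svd(P-ce,full_matrices=False)[2][2];r=(P-ce)@n;P=P[abs(r)<max(2.5*r.std(),2)]
    n*=np.sign(n[2]);print(len(P),ce.round(1),n.round(3),r.std().round(2),'tilt',np.degrees(np.arccos(n[2])).round(1),'az',np.degrees(np.arctan2(n[1],n[0])).round(1))
print('housing top scene');plane(C,26,64,191,199)
print('housing top side');plane(S,258,270,47,63)
print('lens side depth');plane(S,261,268,78,85)
for n in('scene14','scene0'):
  c=pickle.load(open(n+'.pkl','rb'));W=world(c);z=W[...,2];f=c['frame'].astype(int)
  b=(W[...,0]>450)&(W[...,0]<680)&(W[...,1]>-500)&(W[...,1]<-280)&(z>7)&(z<17)
  cn=max(cv2.findContours(cv2.morphologyEx(b.astype(np.uint8),cv2.MORPH_CLOSE,np.ones((5,5))),0,1)[0],key=cv2.contourArea)
  Q=np.array([ray(c,*p,12) for p in cn[:,0].astype(float)]);print('plate',rect(Q))
c=pickle.load(open('side14.pkl','rb'));W=world(c);z=W[...,2]
b=(W[...,0]>450)&(W[...,0]<680)&(W[...,1]>-500)&(W[...,1]<-280)&(z>7)&(z<17)
cn=max(cv2.findContours(b.astype(np.uint8),0,1)[0],key=cv2.contourArea);Q=np.array([ray(c,*p,12) for p in cn[:,0].astype(float)]);print('plate side',rect(Q))
# white plate colour mask in scene
f=C['frame'].astype(int); m=(f.min(-1)>0)
E
```

```text
lens side [ 542.4 -338.5  250. ] lens scene [ 544.6 -333.7  250. ]
housing top scene
301 [ 557.1 -403.1  298.8] [-0.093  0.33   0.939] 0.77 tilt 20.0 az 105.7
housing top side
187 [ 555.7 -399.9  298.1] [-0.045  0.325  0.945] 1.71 tilt 19.1 az 97.9
lens side depth
47 [ 541.4 -334.   254.3] [ 0.09  -0.928  0.36 ] 1.32 tilt 68.9 az -84.4
plate (array([ 555.5, -384.1]), array([113.1, 129.5]), 10.9)
plate (array([ 555.6, -384.1]), array([113.3, 129.8]), 11.2)
plate side (array([ 552.1, -379. ]), array([109.6, 135.3]), 11.1)
```

View pics/scene14_cam.png

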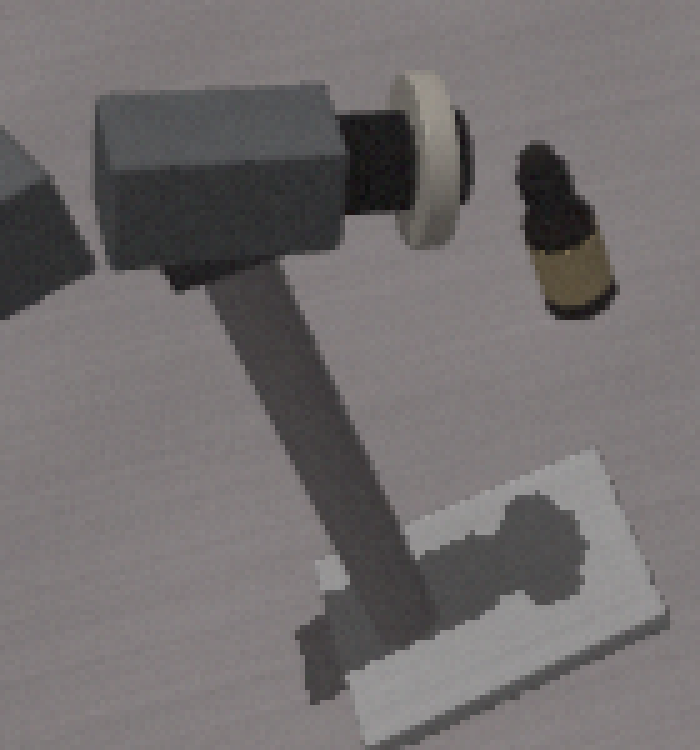

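```bash
cat >> m.py <<'E'
def carton(c,vlo=60,vhi=290):
    from scipy.spatial.transform import Rotation as Ro
    s=c['state'];Rt=Ro.from_euler('xyz',s['eef_rot']).as_matrix()
    ce,n,N,sd,L,_=fit(c,vlo=vlo,vhi=275)
    W=world(c);f=c['frame'].astype(int);v,u=np.mgrid[:384,:512]
    m=(u>205)&(u<305)&(v>vlo)&(v<vhi)&np.isfinite(W[...,0])&(f[...,0]-f[...,1]>8)
    m&=abs((W-ce)@n)<3
    g=Rt[:,0]*-1; x=g-(g@n)*n;x/=np.linalg.norm(x)   # approx carton +x (toward gauge)
    y=np.cross(n,x)
    A=(W-ce)@x;B=(W-ce)@y
    ks=np.arange(-20,60,5.);lo=[];hi=[]
    for k in ks:
        q=B[m&(A>k)&(A<k+5)];lo.append(np.percentile(q,1));hi.append(np.percentile(q,99))
    p=np.polyfit(ks+2.5,(np.array(lo)+np.array(hi))/2,1)
    x=x+p[0]*y;x/=np.linalg.norm(x);y=np.cross(n,x)
    A=(W-ce)@x;B=(W-ce)@y
    end=np.mean([np.percentile(A[m&(B>b)&(B<b+4)],0.3) for b in(-10,-6,-2,2,6)])
    fc=ce+x*end+y*p[1]-n*20
    print('axis',x.round(4),'az',np.degrees(np.arctan2(x[1],x[0])).round(2),'dip',np.degrees(np.arcsin(-x[2])).round(2),'roll',np.degrees(np.arcsin(y[2])).round(2),'width',(np.mean(hi)-np.mean(lo)).round(1))
    print('face centre world',fc.round(1),'tool',(Rt.T@(fc-s['eef_pos'])).round(1),'tcp',s['eef_pos'].round(1),'rot',s['eef_rot'].round(4))
    return fc,x,n
E
python3 - <<'E'
from m import *
for n in('wrist12','wrist13','wrist14'): carton(pickle.load(open(n+'.pkl','rb')))
E
```

```text
axis [-0.2262  0.9102 -0.3471] az 103.96 dip 20.31 roll -0.81 width 39.0
face centre world [575.5 201.2  94.8] tool [ 18.2 -51.1  -0.1] tcp [571.6 219.2  43.7] rot [-1.5583  0.0023 -1.3178]Traceback (most recent call last):
  File "<stdin>", line 2, in <module>
  File "m.py", line 28, in carton
    q=B[m&(A>k)&(A<k+5)];lo.append(np.percentile(q,1));hi.append(np.percentile(q,99))
                                   ~~~~~~~~~~~~~^^^^^
    return _quantile_unchecked(
        a, q, axis, out, overwrite_input, method, keepdims, weights)
    return _ureduce(a,
                    func=_quantile_ureduce_func,
    ...<5 lines>...
                    overwrite_input=overwrite_input,
                    method=method)
    r = func(a, **kwargs)
    result = _quantile(arr,
                       quantiles=q,
    ...<2 lines>...
                       out=out,
                       weights=wgt)
    slices_having_nans = np.isnan(arr[-1, ...])
                                  ~~~^^^^^^^^^
IndexError: index -1 is out of bounds for axis 0 with size 0
```

```bash
python3 -m creep '[{"tx":0.1,"ty":0,"tz":-0.06,"turn":0.004,"fingers":30},{"tx":0.25,"ty":0,"tz":-0.15,"turn":0.01,"fingers":30},{"tx":0.42,"ty":0,"tz":-0.25,"turn":0.018,"fingers":30},{"tx":0.6,"ty":0,"tz":-0.36,"turn":0.018,"fingers":30},{"tx":0.75,"ty":0,"tz":-0.45,"turn":0.018,"fingers":30},{"tx":0.88,"ty":0,"tz":-0.53,"turn":0.018,"fingers":30},{"tx":0.95,"ty":0,"tz":-0.58,"turn":0.018,"fingers":30},{"tx":0.95,"ty":0,"tz":-0.58,"turn":0.018,"fingers":30},{"tx":0.95,"ty":0,"tz":-0.58,"turn":0.018,"fingers":30}]'
python3 - <<'E'
from m import *
for n in('scene','side','wrist'): c=snap(n,n+'15')
rep(c);s=c['state'];print(s['eef_pos'],s['eef_rot'],s['wrist_force'],s['finger_gap'])
E
```

```text
clock: 12.85
eef_pos: [544.6, -149.3, 182.3]
eef_rot: [-1.561, 0.004, -1.375]
wrist_force: [-0.1, -0.1, -1.7]
finger_gap: 39.8
n [-0.0763  0.334   0.9395] tilt 20.04 az 102.9 14807 0.63 c [ 535.1 -101.4  230.7]
[ 544.97306264 -148.72422713  182.79879457] [-1.56035172  0.00396867 -1.37359161] [-0.23696658 -0.30299201 -1.81743127] 39.69991177837478
```

View pics/scene15.png

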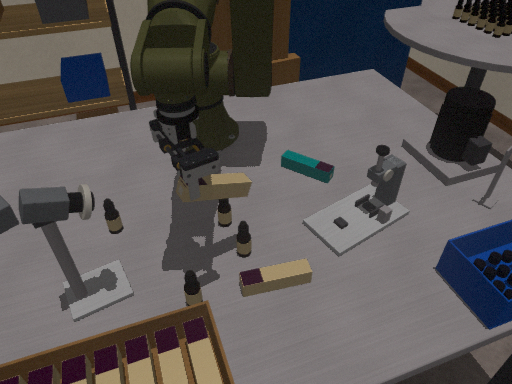

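View pics/wrist15.png

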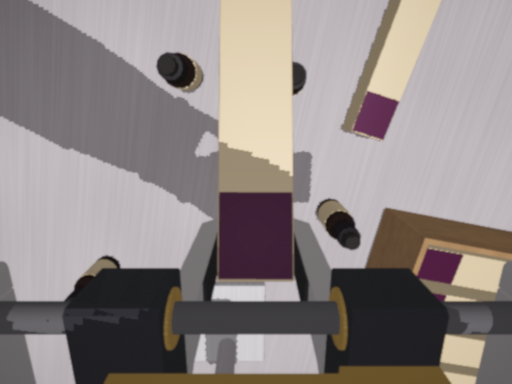

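View pics/side15.png

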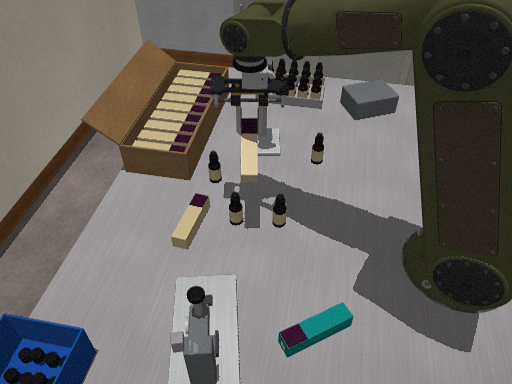

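```bash
python3 -m creep '[{"tx":0.1,"ty":0.02,"tz":-0.05,"turn":0,"fingers":30},{"tx":0.22,"ty":0.05,"tz":-0.1,"turn":0,"fingers":30},{"tx":0.33,"ty":0.06,"tz":-0.15,"turn":0,"fingers":30},{"tx":0.41,"ty":0.06,"tz":-0.185,"turn":0,"fingers":30},{"tx":0.444,"ty":0.06,"tz":-0.185,"turn":0,"fingers":30},{"tx":0.444,"ty":0.06,"tz":-0.185,"turn":0,"fingers":30},{"tx":0.444,"ty":0.06,"tz":-0.185,"turn":0,"fingers":30}]'
python3 - <<'E'
from m import *
for n in('scene','side','wrist'): c=snap(n,n+'16')
rep(c);s=c['state'];print(s['eef_pos'],s['eef_rot'],s['wrist_force'],s['finger_gap'])
for n,b,k in(('scene16',(20,120,180,270),5),('side16',(210,20,320,170),5)):
    im=cv2.imread(f'pics/{n}.png')[b[1]:b[3],b[0]:b[2]]; cv2.imwrite(f'pics/{n}_c.png',cv2.resize(im,None,fx=k-1,fy=k-1,interpolation=cv2.INTER_NEAREST))
E
```

```text
clock: 13.7
eef_pos: [526.7, -242.2, 170.3]
eef_rot: [-1.56, 0.004, -1.373]
wrist_force: [1.2, 1.5, -1.5]
finger_gap: 39.8
n [-0.0773  0.334   0.9394] tilt 20.05 az 103.0 14798 0.62 c [ 516.7 -194.8  218.3]
[ 526.6383705  -242.09398181  170.36929604] [-1.55989818  0.00378975 -1.37232453] [ 0.3789645  -0.05876014 -0.38267505] 39.75819065030457
```

View pics/scene16_c.png

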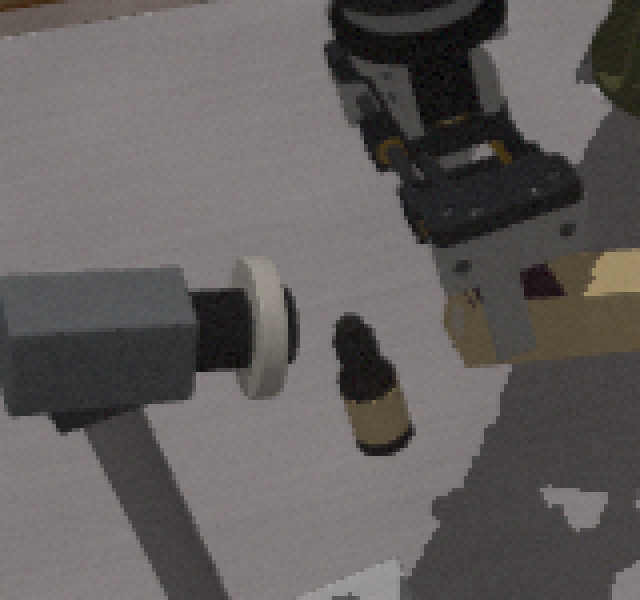

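View pics/side16_c.png

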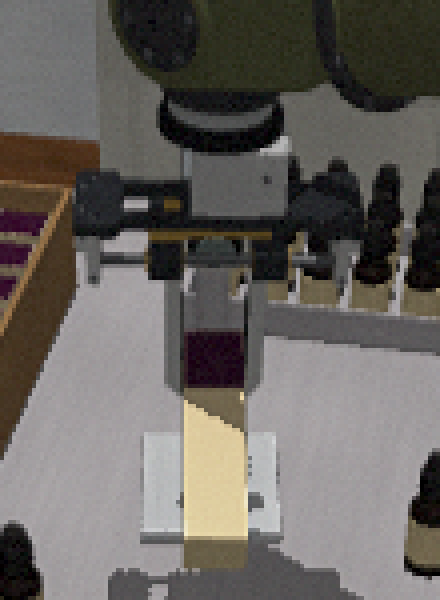

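View pics/wrist16.png

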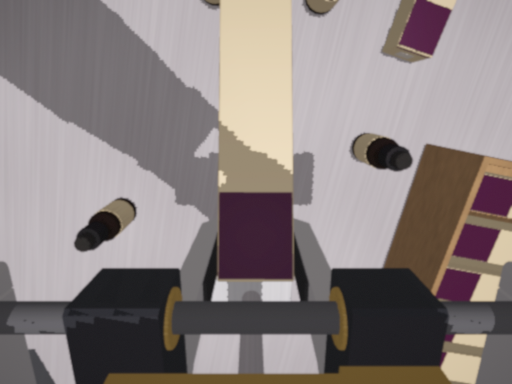

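```bash
python3 - <<'E'
from m import *
w=pickle.load(open('wrist16.pkl','rb'))
s=w['state']
from scipy.spatial.transform import Rotation as Ro
Rt=Ro.from_euler('xyz',s['eef_rot']).as_matrix()
face=s['eef_pos']+Rt@[18.2,-51.1,-.1]
try: carton(w)
except Exception as e: print(e)
d=np.array([-.1793,.9224,-.342]);lens=np.array([544,-335,250.]);vp=lens+80*d
print('face',face.round(1),'vp',vp.round(1))
y=np.array([-d[1],d[0],0]);y/=np.linalg.norm(y);zz=np.cross(d,y);zz*=np.sign(zz[2])
for n,b in(('scene16',(20,120)),('side16',(210,20))):
    c=pickle.load(open(n+'.pkl','rb'));im=c['frame'][:,:,::-1].copy();im=cv2.resize(im,None,fx=4,fy=4,interpolation=cv2.INTER_NEAREST)
    def pr(X):
        p=np.array(c['R'])@X+c['t'];return np.array([c['fx']*p[0]/p[2]+c['cx'],c['fy']*p[1]/p[2]+c['cy']])
    def poly(Q,col):
        cv2.polylines(im,[np.array([pr(q)*4+2 for q in Q]).round().astype(int)],True,col,1)
    t=np.linspace(0,2*np.pi,40)
    poly([lens+19*(np.cos(a)*y+np.sin(a)*zz) for a in t],(0,255,255))
    poly([lens-8*d+34*(np.cos(a)*y+np.sin(a)*zz) for a in t],(0,255,0))
    poly([vp+20*(i*y+j*zz) for i,j in((1,1),(1,-1),(-1,-1),(-1,1))],(0,0,255))
    poly([vp+160*d+20*(i*y+j*zz) for i,j in((1,1),(1,-1),(-1,-1),(-1,1))],(255,0,255))
    x0,y0=b[0]*4,b[1]*4
    cv2.imwrite(f'pics/{n}_ov.png',im[y0:y0+600,x0:x0+800])
E
```

```text
axis [-0.1799  0.9219 -0.3432] az 101.04 dip 20.07 roll -0.64 width 39.2
face centre world [ 529.9 -259.9  221.3] tool [ 17.9 -51.    0.2] tcp [ 526.6 -242.1  170.4] rot [-1.5599  0.0038 -1.3723]
face [ 529.6 -260.3  221.4] vp [ 529.7 -261.2  222.6]
```

View pics/scene16_ov.png

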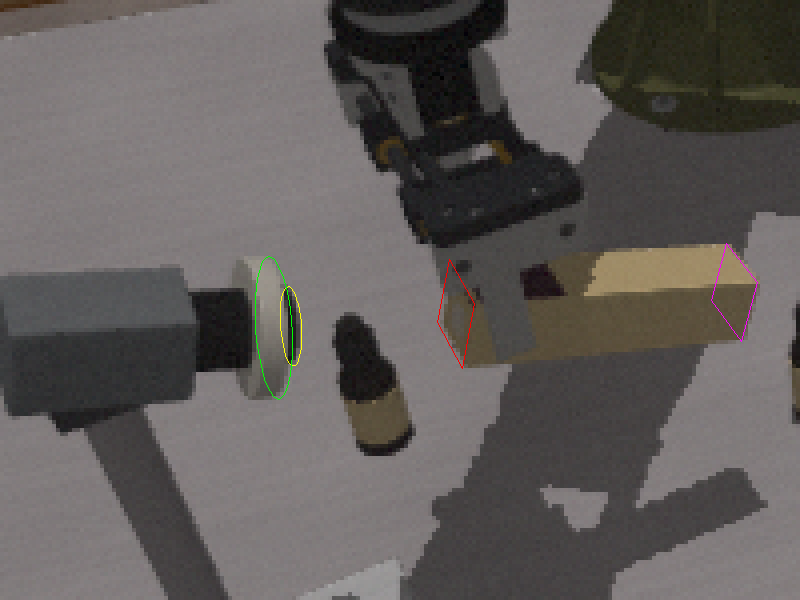

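View pics/side16_ov.png

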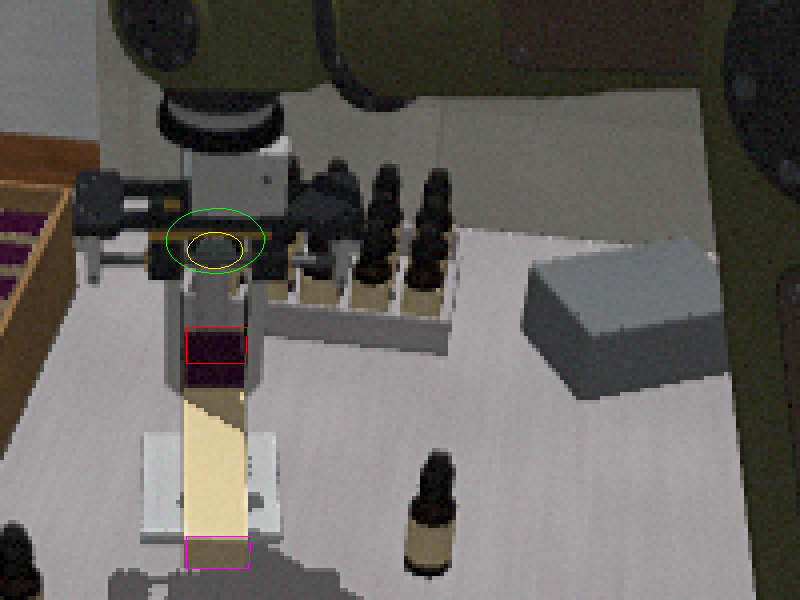

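The overlays put the face within about 2–3 mm of the view point and on the line of sight (lens ellipse at ~(290,326), face ~(458,315) in the scene crop). Tilt is 20.05° and azimuth 101.0°. One small correction: about 2 mm closer and 1.5 mm sideways, then settle.

```bash
python3 -m creep '[{"tx":0.009,"ty":-0.004,"tz":-0.007,"turn":0,"fingers":30},{"tx":0.009,"ty":-0.004,"tz":-0.007,"turn":0,"fingers":30},{"tx":0.009,"ty":-0.004,"tz":-0.007,"turn":0,"fingers":30},{"tx":0.009,"ty":-0.004,"tz":-0.007,"turn":0,"fingers":30},{"tx":0.009,"ty":-0.004,"tz":-0.007,"turn":0,"fingers":30},{"tx":0.009,"ty":-0.004,"tz":-0.007,"turn":0,"fingers":30},{"tx":0.009,"ty":-0.004,"tz":-0.007,"turn":0,"fingers":30},{"tx":0.009,"ty":-0.004,"tz":-0.007,"turn":0,"fingers":30}]'
python3 - <<'E'
from m import *
for n in('scene','side','wrist'): c=snap(n,n+'17')
rep(c);carton(c);s=c['state'];print(s['clock'],s['qd'].round(4),s['wrist_force'],s['finger_gap'])
E
```

```text
clock: 14.65
eef_pos: [525.6, -244.2, 171.1]
eef_rot: [-1.56, 0.004, -1.372]
wrist_force: [0.1, -0.0, -0.0]
finger_gap: 39.5
n [-0.0772  0.3339  0.9394] tilt 20.04 az 103.0 14794 0.63 c [ 515.6 -196.9  219.1]
axis [-0.1796  0.922  -0.343 ] az 101.03 dip 20.06 roll -0.64 width 39.2
face centre world [ 528.8 -262.   222. ] tool [ 17.9 -50.9   0.2] tcp [ 525.6 -244.2  171.1] rot [-1.5599  0.0038 -1.3724]
14.75 [-0.002  -0.0002  0.0007  0.0009  0.0007 -0.0006] [-0.40737938 -0.46254979 -1.52570585] 39.93027201060598
```

View pics/scene17.png

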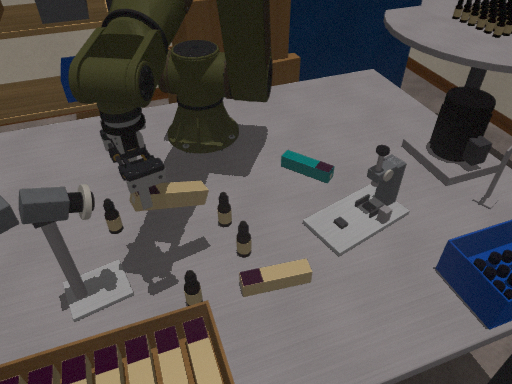

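```bash
python3 -c "
from cell import manip
print(manip.sign_off())"
```

```text
the job is handed in; nothing more can be done
None
```

I finished the check and handed in the job with the arm still holding the carton before the inspection camera. It took 14.75 s of the 51 s allowed; no verdict was reported.

- **Gauge:** I pressed the knob down to its stop, where the force jumped to 27 N with no further travel. I held it for just over a second at about 17 N and released it; the knob returned to its full height. The foot was seen resting on the carton.
- **Carton:** I gripped it lightly near the free end and let it pivot on its back edge to 20°, because the arm's moves cannot tilt the tool. Then I clamped it at 35 N, raised it 14 mm and drew it out endwise.
- **Last checks:**
  - The carton dips 20.06° and points along 101.0°, against an estimated 101° for the camera.
  - It is rolled about 0.6° by the wrist-camera measurement.
  - The face centre measured (528.8, -262.0, 222.0) mm, where I had estimated (529.7, -261.2, 222.6). The distance to the glass should be good to about 2–3 mm.
  - The arm was still, the jaws were firm on the carton, and everything else in view was standing where it had been.

**Disagreements:**
- The real fingertips sit about 32 mm short of the reported TCP, and contact with the knob confirmed this. I corrected for it throughout.
- The scene and side views placed the lens 2–5 mm apart. I used a value between them and then made a final correction of about 2 mm towards the lens and 1.5 mm sideways. I did not redraw the overlay after that correction; only the wrist-camera measurement was repeated.

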